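# Cold-start sequence on a compressor engine's bench controls

### The job

Go through the cold start on the engine controls: pull the choke knob straight out until it clicks into its on position, and with the choke still out, lift the lockout collar on the throttle lever, take the lever through the gate to the run notch and let the collar drop back down. Then push the choke knob fully home, leaving the lever locked in run. Do not disturb the spray can, wrench or cardboard box.

Things in the scene. Friction and masses are not known exactly. Their poses are not given: they have to be found in the camera images.
- choke_panel: Grey sheet-metal control box fixed to the bench: 84 mm deep, 100 mm wide, its top 130 mm above the bench. Origin at bench height under the middle of its front face; -x points out of that face (the way the knob pulls, roughly towards the robot), z up. The knob's axis is level, 105 mm above the bench, in the middle of the face. A 6 mm foot plate, 140 x 130 mm, reaches 28 mm out in front of the face.
- choke (a joint): How far the black choke knob is pulled out, m: 0 = fully in, 0.030 = fully out at the on detent. It has a snap action: about 8 to 9 N moves it away from either end, and let go short of the middle it springs back; past the middle (0.015) it snaps on to the other end by itself and stays there.
- choke_face (a point): Centre of the flat outer face of the choke knob; moves with the knob. The knob is a mushroom head of 42 mm diameter, 16 mm thick, on a 12 mm diameter stem. Pushed in, this face is 50 mm in front of the box's face; a 12 mm-diameter stem shows for 28 mm behind the head, between it and a 32 mm-diameter nut that stands 6 mm off the box. Nothing is above the knob.
- quadrant: Throttle quadrant fixed to the bench: grey housing 124 x 76 mm, with two upright steel gate cheeks on top (tops 100 mm above the bench, 38 mm between centres, a hump in the middle of each to about 115 mm, end horns to 114 mm) and a lever standing up between them. Origin at bench height under the lever's pivot; the pivot axis is y, 50 mm above the origin. The lever swings in the x-z plane: stop is towards -x (roughly towards the robot), run is towards +x.
- throttle (a joint): Lever angle, rad: 0 = leaning 0.4 rad to the quadrant's -x (end of the stop notch), 0.4 = upright, 0.8 = leaning 0.4 rad to +x (end of the run notch). The collar down blocks it at the hump: about 0 to 0.12 is the stop notch, about 0.68 to 0.8 the run notch. Light friction (about 2 N at the collar); it stays where left.
- collar (a joint): Lift of the lockout collar along the lever, m: 0 = down (locked), 0.014 = top stop. It must be up at least about 0.008 to pass the hump; 0.010 to 0.013 is comfortable. A spring (4 N down, 7 N at the top) drops it when let go.
- collar_grip (a point): Middle of the collar's ribbed grip, on the lever's axis, 100 mm from the pivot when down; rises with the collar. The grip is a bare-metal cylinder, 28 mm diameter, 36 mm long along the lever, carrying below it a cross bar 54 mm long in y that rides on the gate. Above it the 14 mm lever rod ends in a black cap 22 mm in diameter whose top is 45 mm beyond this point when the collar is down.
- spray_can: Bystander: upright can, 58 mm diameter, 150 mm tall, origin under its centre.
- wrench: Bystander: wrench lying flat on the bench along its x, origin at the middle underneath.
- part_box: Bystander: closed cardboard box 90 x 70 x 50 mm, origin under its centre.

How it is judged:
By the outcome, as a careful person would: the job done as asked, in the order asked, and still so for the second after the job is handed in, with the robot touching nothing.
It also fails if it takes over 67 s, if anything falls off the work surface, if the arm or the gripper's body presses on something with over 40 N, if the wrist force passes 120 N, or if a joint passes its speed limit or range.

### The arm

A 7-joint arm with a two-finger parallel gripper is mounted at the origin on the work surface. World frame = base frame: x ahead of the robot, y to its left, z up, the work surface at z = 0. Lengths are in m, angles in rad, forces in N, time in s.
With the tool pointing down it reaches from about 0.425 to 0.825 m from the base axis. Payload 3.6 kg.
Tool frame: the origin (TCP) lies on the centre line of the jaws, within the pads' length; the fingertips stand 19 mm ahead of it and the grasp point (between the pads) is the TCP (robot.tcp_to_tips is the distance from the TCP to the fingertips, in m); z points along the fingers, y is the line along which they close (so a half turn about z gives the same grasp; the last joint's range is limited). The gripper opens to 93 mm and grips with 3 to 60 N. Pads are 15 mm wide; open, the fingers measure 128 mm over their backs; the gripper's body (75 mm by 188 mm) begins 65 mm behind the grasp point.
Start: joints at [-1.214, 0.615, -0.013, 1.423, 0.008, 1.103, -0.04], TCP at [0.243, 0.603, 0.212] pointing down, gripper open.
Joint ranges: [-3.12, 3.12], [-0.3, 2.06], [-1.34, 1.32], [0.26, 2.42], [-1.36, 4.5], [0.01, 1.98], [-2.84, 2.84]. Speed limits (rad/s): [2.79, 2.79, 3.14, 3.14, 3.14, 3.14, 3.14].

### API

Orientations are given as [roll, pitch, yaw] about the fixed x, y, z axes, in that order (R = Rz(yaw) Ry(pitch) Rx(roll)).
In Python, from plant import status, vision, order, robot gives the robot as it stands.
- The arm moves only by the tool arm_command, never from a script. Its argument "motion" is a list of rows, each a list of 3 entries, a list of its own where there are three numbers: the opening, from 0 (shut) to 1 (fully open), then the shift along the tool's x, y, z each as a share of 250 mm, from -1 to 1, then the turn about the tool's z as a share of 90 degrees, from -1 to 1. A call has 1 to 5 rows; each row shifts and turns the commanded pose from where the row before left it, along the tool's axes as they then stand; what a row does not reach is not made up. A row lasts 1/10 s, in which the tool goes at most 50 mm and 8.59 degrees, less where a joint would pass 70% of its speed; a pose out of reach is approached as far as the arm can. A call with a number of a shift or a turn outside -1 to 1 is refused whole. A call with a gripper value outside its range is refused whole. The fingers move at their own pace and stop on an object; "newtons" is the grip in N (left out, the last holds). Time passes only in rows, so rows that do not move let the fingers close. It gives the time, the measured TCP pose, the force, the opening and the grip force at its end, in the units of the state.
- status.read_state(): the state, without advancing time (a new reading comes with each control period).
- vision.camera(name): name is "side" or "top"; returns a dict with "image" (400x640x3 uint8, red, green, blue), "fx", "fy", "cx", "cy" (pixels), "R" (3x3) and "t" (3): a world point X has camera coordinates R X + t. Camera axes: x right, y down, z forward; pixel columns grow to the right and rows downward; lengths in m; the calibration is good to about 2 mm. A picture is of the moment at which its call begins. There is no depth.
- order.hand_in(): hands the job in; it is judged then, once.
The state is a dict: "t": time; "qpos": joint angles; "qd": joint speeds; "effort": joint torques, N m; "tool_pos": TCP position; "eef_rot": TCP orientation; "force": force on the tool from outside, world axes, zero at the start; "torque": the same for the moment, N m; "width": finger opening in m; "grasp_force": force on a finger pad.
Only numpy, scipy, OpenCV 4.12 (cv2) and the standard library are available. Lean on these libraries where they do the work, as an engineer would, in place of code of your own. Each camera call takes 0.05 s, during which the arm holds its last target. There are 200 camera calls.

## Working session

There is one attempt and no reset: what is moved stays moved. The work goes in short steps, Python scripts to look and compute and a tool call to move; the robot and the scene stay as the last step left them, time stands still between calls to the robot, and variables do not carry over. Pictures are saved under pics/ and viewed, at most 10 in all, crops included, and the job is handed in when it is done.

Besides the shell and the picture viewer there is one more tool, called after ">>>" as name(argument=value, ...) on one line, values as JSON. arm_command: Moves the arm, as the interface text tells. Shift numbers are shares of 250 mm and turn numbers shares of 90 degrees, none past 1 either way. Its arguments: {"type":"object","properties":{"motion":{"type":"array","items":{"type":"array"}},"newtons":{"type":"number"}},"required":["motion"]}

```bash
ls; mkdir -p pics; python3 - <<'E'
from plant import status, vision
import cv2,numpy as np
for n in("side","top"):
    c=vision.camera(n); cv2.imwrite(f"pics/{n}0.png",c["image"][:,:,::-1]); print(n,c["fx"],c["cx"],c["cy"],np.round(c["R"],4).tolist(),np.round(c["t"],4).tolist(),np.round(-np.array(c["R"]).T@c["t"],3))
s=status.read_state();print(s)
E
```

```text
pics
side 369.5588207796166 320.75037524754265 198.6423610664067 [[0.8143, -0.5803, 0.0151], [-0.3797, -0.5521, -0.7423], [0.4391, 0.5987, -0.6699]] [-0.4218, 0.2655, 0.7033] [ 0.135 -0.519  0.675]
top 390.10816719849146 319.70178210560044 198.98261517333543 [[-0.0296, -0.9992, -0.0264], [-0.988, 0.0333, -0.151], [0.1518, 0.0216, -0.9882]] [0.0234, 0.5097, 1.097] [ 0.338 -0.017  1.162]
{'t': 0.1, 'qpos': array([-1.21350789,  0.61578484, -0.01259808,  1.42474198,  0.00809046,
        1.10340626, -0.04035473]), 'qd': array([ 0.00020748, -0.0029436 , -0.00050568, -0.00471802,  0.00034216,
        0.00158314,  0.00184926]), 'effort': array([ 8.07428405e-04, -4.60042834e+01,  2.09874599e-01, -1.66241795e+01,
       -6.11532060e-02,  1.70478638e-02,  1.16788192e-04]), 'tool_pos': array([0.24310574, 0.60203645, 0.21102043]), 'eef_rot': array([-3.13930243e+00,  3.02573635e-05,  2.75789566e+00]), 'force': array([ 0.41976155,  0.46210625, -0.26802784]), 'torque': array([0.00716194, 0.04248977, 0.00531262]), 'grasp_force': 0.0, 'width': 0.0930740081008841}
```

View pics/side0.png

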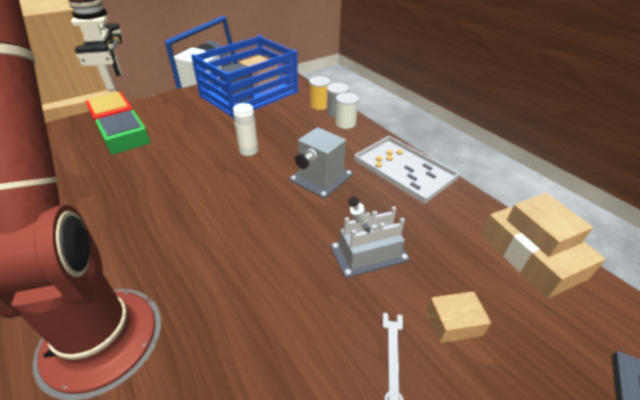

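View pics/top0.png

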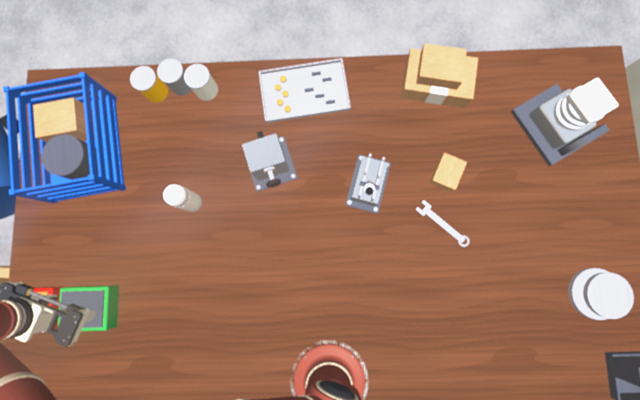

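The side view shows the choke knob near (303,160) and the lever cap near (355,204). In the top view the knob is near (272,182) and the cap near (369,190). I'll enlarge these areas.

```bash
python3 - <<'E'
import cv2,numpy as np
s=cv2.imread("pics/side0.png");t=cv2.imread("pics/top0.png")
def crop(im,x,y,w,h,k): return cv2.resize(im[y:y+h,x:x+w],None,fx=k,fy=k,interpolation=cv2.INTER_CUBIC)
a=np.hstack([crop(s,285,120,80,75,5),crop(s,330,190,80,85,5)[:375]])
cv2.imwrite("pics/sc.png",crop(s,285,120,130,155,3.8)[:590])
cv2.imwrite("pics/tc.png",crop(t,235,125,160,90,5))
E
```

```text
(no output)
```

View pics/sc.png

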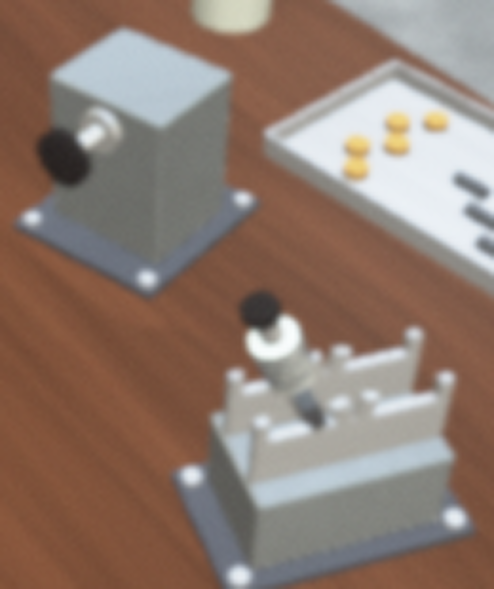

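View pics/tc.png

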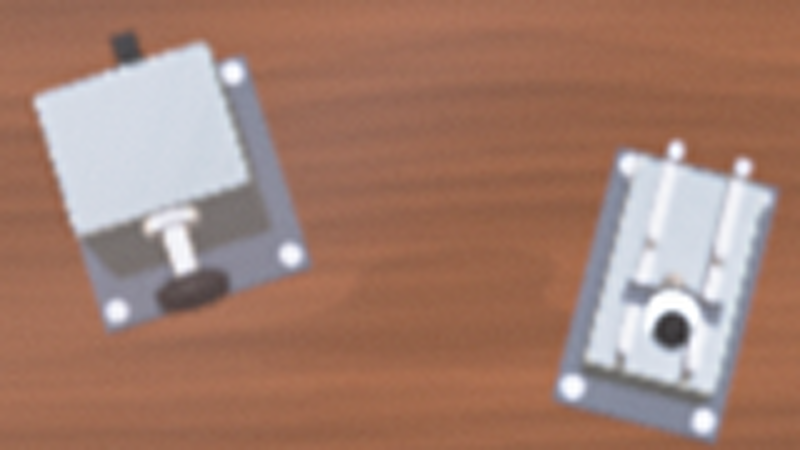

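Readings from the crops:
- **Side crop:** box-top corners (52,75), (160,128), (230,75), (125,28). Knob face about (62,158), lever cap (262,305).
- **Top crop:** box-top corners (78,235), (250,183), (207,42), (35,100). Cap (672,328).

The gate horns and foot screws are also readable, so I'll fit both poses from all of these.

```bash
cat > h.py <<'E'
import numpy as np
from plant import vision
from scipy.optimize import least_squares
C={n:vision.camera(n) for n in("side","top")}
def proj(n,X):
    c=C[n];p=np.asarray(c["R"])@X+c["t"];return np.array([c["fx"]*p[0]/p[2]+c["cx"],c["fy"]*p[1]/p[2]+c["cy"]])
def full(n,uv):
    k,o=(3.8,(285,120)) if n=="side" else (5,(235,125))
    return (np.array(uv)+.5)/k-.5+o
def W(p,l): 
    c,s=np.cos(p[2]),np.sin(p[2]);return np.array([p[0]+c*l[0]-s*l[1],p[1]+s*l[0]+c*l[1],l[2]])
E
python3 - <<'E'
from h import *
cp=[("side",(0,.05,.13),(52,75)),("side",(0,-.05,.13),(160,128)),("side",(.084,-.05,.13),(230,75)),("side",(.084,.05,.13),(125,28)),("side",(-.046,0,.105),(64,157)),
("top",(0,.05,.13),(78,235)),("top",(0,-.05,.13),(250,183)),("top",(.084,-.05,.13),(207,42)),("top",(.084,.05,.13),(35,100)),("top",(-.042,0,.105),(192,288))]
f=lambda p:np.concatenate([proj(n,W(p,l))-full(n,u) for n,l,u in cp])
r=least_squares(f,[.5,.1,0],loss="soft_l1");print("choke",r.x.round(4));print(f(r.x).reshape(-1,2).round(1).tolist())
q=lambda p:[("side",(-p[3],.019,.114),(235,376)),("side",(-p[3],-.019,.114),(262,422)),("side",(p[3],.019,.114),(414,333)),("side",(p[3],-.019,.114),(446,378)),
("top",(p[3],.019,.114),(676,150)),("top",(p[3],-.019,.114),(743,167)),("top",(-p[3],.019,.114),(620,360)),("top",(-p[3],-.019,.114),(686,375)),
("top",(p[4],p[5],.007),(628,163)),("top",(-p[4],p[5],.007),(572,387)),("top",(-p[4],-p[5],.007),(703,421)),
("side",(-p[4],p[5],.007),(191,476)),("side",(-p[4],-p[5],.007),(239,576)),("side",(p[4],-p[5],.007),(456,517)),
("side",(.14*np.sin(p[6]-.4),0,.05+.14*np.cos(p[6]-.4)),(261,308)),("top",(.145*np.sin(p[6]-.4),0,.05+.145*np.cos(p[6]-.4)),(672,329))]
g=lambda p:np.concatenate([proj(n,W(p,l))-full(n,u) for n,l,u in q(p)])
r=least_squares(g,[.5,-.1,0,.055,.065,.045,0.05],loss="soft_l1");print("quad",r.x.round(4));print(g(r.x).reshape(-1,2).round(1).tolist())
E
```

```text
choke [0.591  0.1454 0.2786]
[[-0.8, 0.4], [0.3, 0.4], [1.2, 0.3], [-0.3, 0.1], [-0.9, 1.5], [-0.6, 0.2], [0.2, -0.5], [-0.1, -0.5], [-0.4, -1.2], [-0.0, 0.3]]
quad [ 0.5594 -0.1359 -0.2942  0.0568  0.0705  0.0396  0.011 ]
[[-0.3, 0.1], [-0.7, 0.5], [0.3, 0.3], [0.0, 0.1], [-0.7, -0.5], [-0.6, -0.5], [0.3, -3.3], [0.7, -2.7], [-0.1, 0.3], [-0.5, -0.1], [-0.9, -0.1], [-0.1, 1.2], [-0.4, 0.9], [-0.6, 1.0], [0.1, 0.8], [-0.6, -0.4]]
```

```bash
cat > p.py <<'E'
import numpy as np,sys
from plant import status
CH=(.591,.1454,.2786);QU=(.5594,-.1359,-.2942)
def loc(p,x,y,z): c,s=np.cos(p[2]),np.sin(p[2]);return np.array([p[0]+c*x-s*y,p[1]+s*x+c*y,z])
def pose():
    s=status.read_state();return s["tool_pos"],s["eef_rot"][2]
def plan(ts,yaw,n,p0=None,y0=None):
    """straight move in n rows; each row's shift in the tool axes at row start"""
    if p0 is None:p0,y0=pose()
    dy=(yaw-y0+np.pi/2)%np.pi-np.pi/2; d=(np.asarray(ts)-p0)/n
    for i in range(n):
        y=y0+dy*i/n;x=[np.cos(y)*d[0]+np.sin(y)*d[1],np.sin(y)*d[0]-np.cos(y)*d[1],-d[2]]
        print((np.array(x)/.25).round(4).tolist(),round(-dy/n/(np.pi/2),4))
    return np.asarray(ts),y0+dy
E
python3 - <<'E'
from p import *
p,y=plan(loc(CH,-.020,0,.23),CH[2],15)
E
```

```text
[-0.1274, -0.0815, -0.005] -0.0281
[-0.1237, -0.0871, -0.005] -0.0281
[-0.1197, -0.0924, -0.005] -0.0281
[-0.1155, -0.0976, -0.005] -0.0281
[-0.1111, -0.1026, -0.005] -0.0281
[-0.1065, -0.1075, -0.005] -0.0281
[-0.1016, -0.112, -0.005] -0.0281
[-0.0966, -0.1164, -0.005] -0.0281
[-0.0913, -0.1206, -0.005] -0.0281
[-0.0859, -0.1245, -0.005] -0.0281
[-0.0804, -0.1282, -0.005] -0.0281
[-0.0746, -0.1316, -0.005] -0.0281
[-0.0687, -0.1347, -0.005] -0.0281
[-0.0627, -0.1376, -0.005] -0.0281
[-0.0566, -0.1403, -0.005] -0.0281
```

>>> arm_command(motion=[[1,[-0.127,-0.082,-0.005],-0.028],[1,[-0.124,-0.087,-0.005],-0.028],[1,[-0.12,-0.092,-0.005],-0.028],[1,[-0.116,-0.098,-0.005],-0.028],[1,[-0.111,-0.103,-0.005],-0.028]])

```text
t: 0.7
tool_pos: [0.3536, 0.4469, 0.2182]
eef_rot: [-3.141, 0.0, 2.98]
force: [0.9, 0.7, -0.3]
width: 0.0929
grasp_force: 0.0
```

>>> arm_command(motion=[[0.8,[-0.107,-0.108,-0.005],-0.028],[0.7,[-0.102,-0.112,-0.005],-0.028],[0.6,[-0.097,-0.116,-0.005],-0.028],[0.5,[-0.091,-0.121,-0.005],-0.028],[0.45,[-0.086,-0.125,-0.005],-0.028]])

```text
t: 1.2
tool_pos: [0.4632, 0.2924, 0.2246]
eef_rot: [-3.142, -0.0, -3.084]
force: [-0.4, 0.5, -0.3]
width: 0.0577
grasp_force: 0.0
```

>>> arm_command(motion=[[0.4,[-0.08,-0.128,-0.005],-0.028],[0.4,[-0.075,-0.132,-0.005],-0.028],[0.4,[-0.069,-0.135,-0.005],-0.028],[0.4,[-0.063,-0.138,-0.005],-0.028],[0.4,[-0.057,-0.14,-0.005],-0.028]])

```text
t: 1.7
tool_pos: [0.5726, 0.1378, 0.2308]
eef_rot: [3.142, -0.0, -2.864]
force: [-0.9, 1.1, -1.0]
width: 0.0372
grasp_force: 0.0
```

>>> arm_command(motion=[[0.4,[0,0,0],0],[0.4,[0,0,0],0],[0.4,[0,0,0],0]])

```text
t: 2.0
tool_pos: [0.5711, 0.1409, 0.2306]
eef_rot: [3.14, -0.001, -2.864]
force: [-0.5, 0.8, 0.8]
width: 0.0373
grasp_force: 0.0
```

```bash
python3 - <<'E'
from p import *
print(pose());p,y=plan(loc(CH,-.020,0,.23),CH[2],1)
E
```

```text
(array([0.57110429, 0.14090709, 0.23060707]), np.float64(-2.8637224621425457))
[-0.0015, -0.0046, 0.0024] -0.0005
```

>>> arm_command(motion=[[0.4,[-0.0015,-0.0045,0.1],0],[0.4,[0,0,0.1],0],[0.4,[0,0,0.08],0],[0.4,[0,0,0],0],[0.4,[0,0,0],0]])

```text
t: 2.5
tool_pos: [0.5723, 0.1398, 0.1612]
eef_rot: [3.141, -0.0, -2.863]
force: [-0.6, 0.7, -0.1]
width: 0.0375
grasp_force: 0.0
```

```bash
cat > look.py <<'E'
import sys,cv2,numpy as np
from plant import vision
def crop(n,x,y,w,h,k): return cv2.resize(vision.camera(n)["image"][y:y+h,x:x+w,::-1],None,fx=k,fy=k,interpolation=cv2.INTER_CUBIC)
E
python3 - <<'E'
from look import *
cv2.imwrite("pics/a.png",np.hstack([crop("side",270,90,100,120,4),crop("top",225,110,100,120,4)]))
E
```

```text
(no output)
```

View pics/a.png

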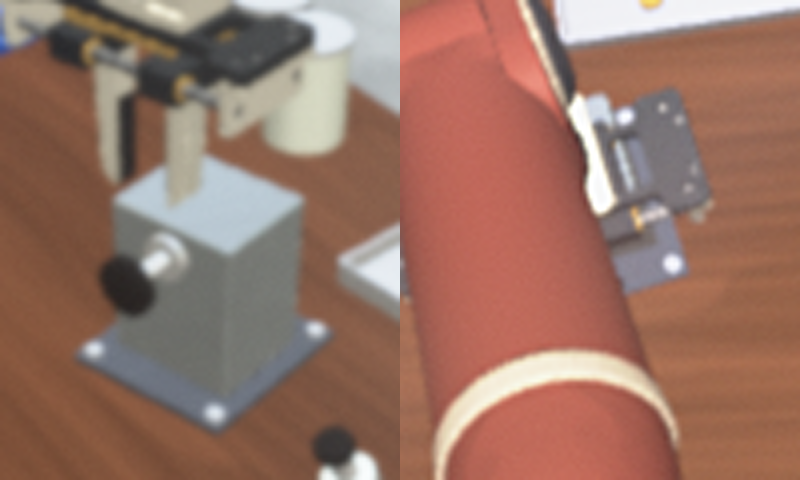

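The side view shows the fingers straddling the stem line, with the near fingertip at about (183,203) in the crop. The knob and stem are below them, so I'll descend carefully.

>>> arm_command(motion=[[0.4,[0,0,0.05],0],[0.4,[0,0,0.05],0],[0.4,[0,0,0.05],0],[0.4,[0,0,0],0]])

```text
t: 3.0
tool_pos: [0.5708, 0.1378, 0.1207]
eef_rot: [-3.142, -0.005, -2.866]
force: [-0.3, -0.4, 0.1]
width: 0.0373
grasp_force: 0.0
```

>>> arm_command(motion=[[0.4,[0,0,0.04],0],[0.4,[0,0,0.035],0],[0.4,[0,0,0],0],[0.4,[0,0,0],0]])

```text
t: 3.4
tool_pos: [0.5726, 0.1384, 0.1043]
eef_rot: [3.142, -0.0, -2.866]
force: [0.0, 0.7, 1.4]
width: 0.0373
grasp_force: 0.0
```

>>> arm_command(motion=[[0,[0,0,0],0],[0,[0,0,0],0],[0,[0,0,0],0],[0,[0,0,0],0],[0,[0,0,0],0]], newtons=15)

```text
t: 3.9
tool_pos: [0.5727, 0.1386, 0.1048]
eef_rot: [3.141, 0.0, -2.866]
force: [0.7, 0.5, 0.9]
width: 0.003
grasp_force: 0.3
```

```bash
python3 - <<'E'
from look import *
from plant import status
s=status.read_state();print(s["width"],s["grasp_force"],s["force"])
cv2.imwrite("pics/b.png",crop("side",275,110,80,90,6))
from h import *
from p import *
for l in [(-.02,-.009,.086),(-.02,0,.086),(-.034,0,.105),(-.05,0,.105)]: print(l,(proj("side",loc(CH,*l))-[275,110])*6)
E
```

```text
0.002975013268865807 0.28914875350892544 [0.66127683 0.51463188 0.86841751]
(-0.02, -0.009, 0.086) [208.38998398 330.07225683]
(-0.02, 0, 0.086) [192.75373873 322.23650351]
(-0.034, 0, 0.105) [171.46902201 301.7920633 ]
(-0.05, 0, 0.105) [147.17899064 318.81715821]
```

View pics/b.png

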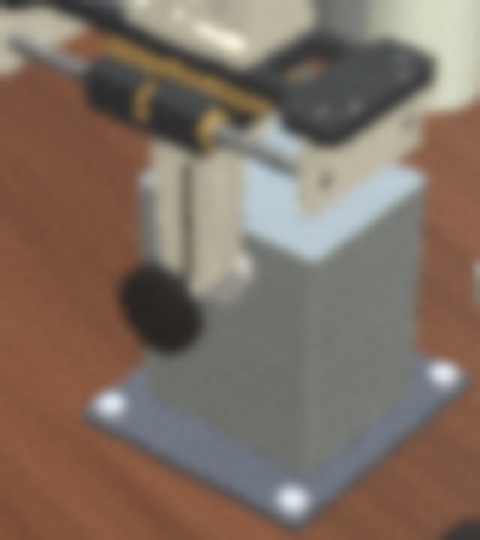

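```bash
python3 - <<'E'
from plant import robot,status
print({k:getattr(robot,k) for k in dir(robot) if not k.startswith('_')})
from h import *
from p import *
p,y=pose();print(p,y)
for z in (.086,.1,.111):
  for l in [(-.0275,-.019),(-.0125,-.019),(-.0275,0)]: print(z,l,((proj("side",loc(CH,*l,z))-[275,110])*6).round())
print("head ctr",(proj("side",loc(CH,-.042,0,.105))-[275,110])*6,"nut",(proj("side",loc(CH,-.006,0,.105))-[275,110])*6)
E
```

```text
{'Unreachable': <class 'plant.Unreachable'>, 'tcp_to_tips': 0.019}
[0.5727092  0.13873281 0.10472584] -2.8652681286054356
0.086 (-0.0275, -0.019) [215. 347.]
0.086 (-0.0125, -0.019) [237. 331.]
0.086 (-0.0275, 0) [182. 330.]
0.1 (-0.0275, -0.019) [215. 321.]
0.1 (-0.0125, -0.019) [237. 305.]
0.1 (-0.0275, 0) [181. 304.]
0.111 (-0.0275, -0.019) [215. 300.]
0.111 (-0.0125, -0.019) [237. 285.]
0.111 (-0.0275, 0) [181. 284.]
head ctr [159.38371394 310.26276117] nut [212.85208259 272.78631511]
```

```bash
python3 - <<'E'
from h import *
from p import *
for z in (.142,.155,.167):
  for l in [(-.0275,-.036),(-.0275,-.019),(-.0275,.019),(-.0275,.036)]: print(z,l,((proj("side",loc(CH,*l,z))-[270,90])*4).round())
E
```

```text
0.142 (-0.0275, -0.036) [184. 250.]
0.142 (-0.0275, -0.019) [163. 240.]
0.142 (-0.0275, 0.019) [117. 218.]
0.142 (-0.0275, 0.036) [ 98. 209.]
0.155 (-0.0275, -0.036) [184. 233.]
0.155 (-0.0275, -0.019) [163. 223.]
0.155 (-0.0275, 0.019) [117. 201.]
0.155 (-0.0275, 0.036) [ 97. 192.]
0.167 (-0.0275, -0.036) [184. 216.]
0.167 (-0.0275, -0.019) [163. 207.]
0.167 (-0.0275, 0.019) [116. 185.]
0.167 (-0.0275, 0.036) [ 96. 176.]
```

The fingers closed just above the stem. Both pictures put the tips about 25 mm higher than the reading implies, at z≈0.111 instead of 0.086. From here on I'll command z 25 mm lower. Next I reopen, descend 25 mm and grip again.

>>> arm_command(motion=[[0.4,[0,-0.005,0],0],[0.4,[0,0,0],0],[0.4,[0,0,0],0],[0.4,[0,0,0],0],[0.4,[0,0,0.02],0]])

```text
t: 4.75
tool_pos: [0.5732, 0.1375, 0.0997]
eef_rot: [3.141, 0.001, -2.865]
force: [0.6, 0.7, 0.0]
width: 0.0347
grasp_force: 0.0
```

>>> arm_command(motion=[[0.4,[0,0,0.03],0],[0.4,[0,0,0.03],0],[0.4,[0,0,0.02],0],[0.4,[0,0,0],0],[0.4,[0,0,0],0]])

```text
t: 5.25
tool_pos: [0.5729, 0.1372, 0.0793]
eef_rot: [3.142, -0.0, -2.866]
force: [0.4, 0.4, -0.6]
width: 0.0376
grasp_force: 0.0
```

>>> arm_command(motion=[[0,[0,0,0],0],[0,[0,0,0],0],[0,[0,0,0],0],[0,[0,0,0],0],[0,[0,0,0],0]], newtons=15)

```text
t: 5.75
tool_pos: [0.5718, 0.1422, 0.0798]
eef_rot: [3.136, 0.001, -2.862]
force: [-2.0, 6.1, 0.2]
width: 0.0116
grasp_force: 15.0
```

>>> arm_command(motion=[[0,[0,0.018,0],0],[0,[0.03,0,0],0],[0,[0.03,0,0],0],[0,[0.03,0,0],0],[0,[0,0,0],0]])

```text
t: 6.25
tool_pos: [0.5539, 0.1369, 0.0801]
eef_rot: [3.141, 0.009, -2.865]
force: [-0.3, 2.2, 1.3]
width: 0.0116
grasp_force: 15.0
```

>>> arm_command(motion=[[0,[0.015,0,0],0],[0,[0.015,0,0],0],[0,[0,0,0],0]])

```text
t: 6.55
tool_pos: [0.5422, 0.1334, 0.0801]
eef_rot: [3.141, -0.0, -2.865]
force: [-0.2, 1.7, 2.8]
width: 0.0115
grasp_force: 15.0
```

>>> arm_command(motion=[[0.4,[0,0,0],0],[0.4,[0,0,0],0],[0.4,[0,0,0],0],[0.4,[0,0,0],0]])

```text
t: 6.95
tool_pos: [0.5424, 0.1326, 0.0792]
eef_rot: [-3.141, -0.001, -2.866]
force: [0.5, 0.3, -0.4]
width: 0.0357
grasp_force: 0.0
```

>>> arm_command(motion=[[0.4,[0,0,-0.1],0],[0.4,[0,0,-0.18],0],[0.4,[0,0,-0.18],0],[0.4,[0,0,0],0]])

```text
t: 7.35
tool_pos: [0.5469, 0.1343, 0.2007]
eef_rot: [-3.141, 0.013, -2.866]
force: [0.6, 0.3, -0.1]
width: 0.0371
grasp_force: 0.0
```

```bash
python3 - <<'E'
from look import *
cv2.imwrite("pics/c.png",crop("side",275,110,140,110,5))
from h import *
from p import *
for x in (-.05,-.08): print("face",x,((proj("side",loc(CH,x,0,.105))-[275,110])*5).round())
print(pose())
print("to lever above");P,Y=plan(loc(QU,-.0389,0,.2),QU[2],8)
E
```

```text
face -0.05 [123. 266.]
face -0.08 [ 84. 293.]
(array([0.54219625, 0.13286397, 0.19399187]), np.float64(-2.865877390380048))
to lever above
[0.0447, -0.1212, -0.003] 0.0454
[0.0359, -0.124, -0.003] 0.0454
[0.027, -0.1263, -0.003] 0.0454
[0.018, -0.1279, -0.003] 0.0454
[0.0088, -0.1288, -0.003] 0.0454
[-0.0004, -0.1291, -0.003] 0.0454
[-0.0096, -0.1288, -0.003] 0.0454
[-0.0187, -0.1278, -0.003] 0.0454
```

View pics/c.png

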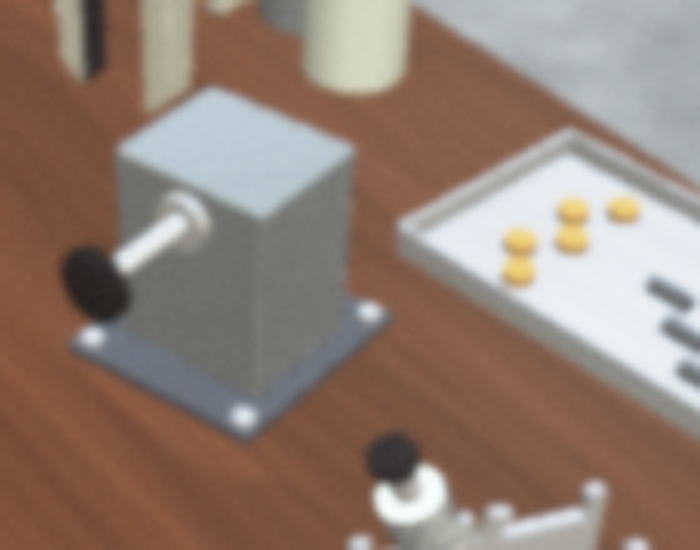

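The choke is out: the head sits at (95,283) and the longer stem is visible. Next I move over the lever.

>>> arm_command(motion=[[0.45,[0.045,-0.121,-0.006],0.0454],[0.45,[0.036,-0.124,-0.003],0.0454],[0.45,[0.027,-0.126,-0.003],0.0454],[0.45,[0.018,-0.128,-0.003],0.0454],[0.45,[0.009,-0.129,-0.003],0.0454]])

```text
t: 8.0
tool_pos: [0.5286, -0.029, 0.197]
eef_rot: [-3.141, -0.005, 3.058]
force: [-0.1, -0.2, 0.2]
width: 0.0424
grasp_force: 0.0
```

>>> arm_command(motion=[[0.45,[0,-0.129,-0.003],0.0454],[0.45,[-0.01,-0.129,-0.003],0.0454],[0.45,[-0.019,-0.118,-0.003],0.0454],[0.45,[0,0,0],0],[0.45,[0,0,0],0]])

```text
t: 8.5
tool_pos: [0.5222, -0.1218, 0.1996]
eef_rot: [-3.141, -0.004, 2.846]
force: [-0.8, 0.1, 0.6]
width: 0.0419
grasp_force: 0.0
```

```bash
python3 - <<'E'
from p import *
print(pose())
t=loc(QU,-.041,0,.2)+[0,.002,0];print(t);plan(t,QU[2],1)
E
```

```text
(array([ 0.52217219, -0.12178715,  0.1996072 ]), np.float64(2.846317854931803))
[ 0.52016159 -0.12201105  0.2       ]
[0.0074, -0.0032, -0.0016] -0.0007
```

>>> arm_command(motion=[[0.45,[0.007,-0.003,0],0],[0.45,[0,0,0.08],0],[0.45,[0,0,0.08],0],[0.45,[0,0,0.04],0],[0.45,[0,0,0],0]])

```text
t: 9.0
tool_pos: [0.5203, -0.1205, 0.1498]
eef_rot: [3.141, -0.004, 2.849]
force: [-0.3, -0.2, 0.5]
width: 0.0418
grasp_force: 0.0
```

>>> arm_command(motion=[[0.45,[0,0,0.04],0],[0.45,[0,0,0.03],0],[0.45,[0,0,0.03],0],[0.45,[0,0,0],0],[0.45,[0,0,0],0]])

```text
t: 9.5
tool_pos: [0.5215, -0.1221, 0.1262]
eef_rot: [-3.142, -0.0, 2.847]
force: [-0.4, 0.9, 0.8]
width: 0.0421
grasp_force: 0.0
```

```bash
python3 - <<'E'
from look import *
cv2.imwrite("pics/d.png",crop("side",310,160,100,100,6))
from h import *
from p import *
print(pose())
a=-.4
for n,r in(("cap",.145),("grip",.1),("griptop",.118),("bot",.082)): print(n,((proj("side",loc(QU,r*np.sin(a),0,.05+r*np.cos(a)))-[310,160])*6).round())
E
```

```text
(array([ 0.52172775, -0.12217674,  0.12666116]), np.float64(2.8469135794261553))
cap [252. 242.]
grip [291. 321.]
griptop [276. 290.]
bot [305. 350.]
```

View pics/d.png

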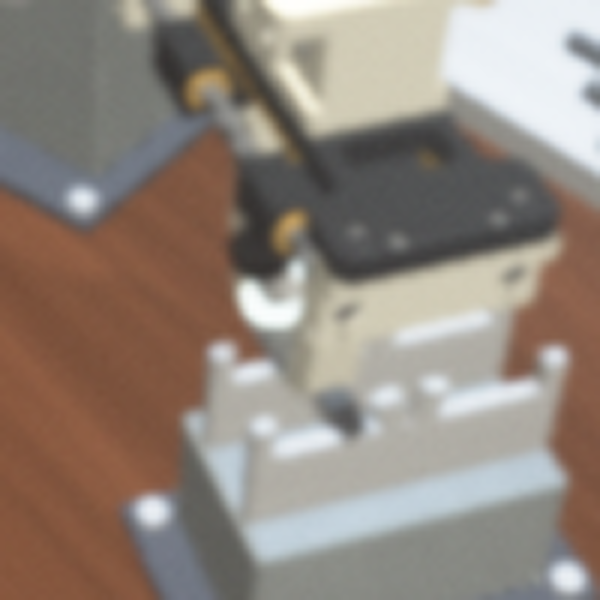

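The near finger is beside the collar grip with its tip at (325,390), just above the crossbar end at (345,410). Closing now.

>>> arm_command(motion=[[0.2,[0,0,0],0],[0.2,[0,0,0],0],[0.2,[0,0,0],0],[0.2,[0,0,0],0],[0.2,[0,0,0],0]], newtons=30)

```text
t: 10.15
tool_pos: [0.5211, -0.1237, 0.1265]
eef_rot: [-3.14, 0.0, 2.846]
force: [-1.6, -5.1, 1.5]
width: 0.0275
grasp_force: 30.0
```

```bash
python3 - <<'E'
from p import *
p,y=pose();print(p,y,status.read_state()["force"])
d=p-loc(QU,0,0,0);c,s=np.cos(QU[2]),np.sin(QU[2]);print("local",c*d[0]+s*d[1],-s*d[0]+c*d[1])
E
```

```text
[ 0.52105561 -0.12373084  0.12649526] 2.8458709199799133 [-1.60372207 -5.10629449  1.50947011]
local -0.04022564439217435 0.0005274176573848311
```

>>> arm_command(motion=[[0.2,[0.006,-0.008,-0.014],0],[0.2,[0.006,0,-0.014],0],[0.2,[0.006,0,-0.014],0],[0.2,[0,0,0],0],[0.2,[0,0,0],0]])

```text
t: 10.65
tool_pos: [0.5169, -0.1226, 0.1368]
eef_rot: [3.142, 0.001, 2.847]
force: [2.9, -4.0, -5.1]
width: 0.0275
grasp_force: 30.0
```

```bash
python3 - <<'E'
from p import *
p,y=pose();print(p,y,status.read_state()["force"])
d=p-loc(QU,0,0,0);c,s=np.cos(QU[2]),np.sin(QU[2]);lx=c*d[0]+s*d[1];lz=p[2]+.025-.05
r=np.hypot(lx,lz);a0=np.arctan2(lx,lz);print("local",lx,-s*d[0]+c*d[1],lz,"r",r,"a",a0)
A=np.linspace(a0,.385,16)
print(np.c_[-np.diff(r*np.sin(A))/.25,-np.diff(r*np.cos(A))/.25].round(4).tolist())
E
```

```text
[ 0.51688262 -0.12258145  0.13676063] 2.8472465674136638 [ 2.86055494 -3.98394347 -5.129229  ]
local -0.044552636365217224 0.0004173581034264684 0.11176062816973238 r 0.12031365432063168 a -0.3793363442009815
[[-0.023, -0.0085], [-0.0234, -0.0073], [-0.0237, -0.0061], [-0.024, -0.0049], [-0.0242, -0.0037], [-0.0244, -0.0024], [-0.0245, -0.0012], [-0.0245, 0.0001], [-0.0245, 0.0013], [-0.0244, 0.0026], [-0.0242, 0.0038], [-0.024, 0.005], [-0.0237, 0.0062], [-0.0234, 0.0074], [-0.023, 0.0086]]
```

>>> arm_command(motion=[[0.2,[-0.023,-0.006,-0.0085],0],[0.2,[-0.0235,0,-0.0075],0],[0.2,[-0.0235,0,-0.006],0],[0.2,[-0.024,0,-0.005],0],[0.2,[-0.024,0,-0.0035],0]])

```text
t: 11.15
tool_pos: [0.544, -0.1311, 0.144]
eef_rot: [3.14, -0.003, 2.848]
force: [-2.6, 3.3, -7.3]
width: 0.0272
grasp_force: 30.0
```

>>> arm_command(motion=[[0.2,[-0.0245,0,-0.0025],0],[0.2,[-0.0245,0,-0.001],0],[0.2,[-0.0245,0,0],0],[0.2,[0,0,0],0]])

```text
t: 11.55
tool_pos: [0.5635, -0.137, 0.1454]
eef_rot: [3.14, 0.001, 2.848]
force: [-0.1, 4.2, -5.8]
width: 0.0275
grasp_force: 30.0
```

```bash
cat > q.py <<'E'
from p import *
p,y=pose();print(p,y,status.read_state()["force"])
d=p-loc(QU,0,0,0);c,s=np.cos(QU[2]),np.sin(QU[2]);lx=c*d[0]+s*d[1];lz=p[2]+.025-.05
r=np.hypot(lx,lz);a0=np.arctan2(lx,lz);print("local",lx,-s*d[0]+c*d[1],lz,"r",r,"a",a0)
A=np.linspace(a0,.385,9);R=np.linspace(r,.1205,9)
print(np.c_[-np.diff(R*np.sin(A))/.25,-np.diff(R*np.cos(A))/.25].round(4).tolist())
E
python3 q.py
```

```text
[ 0.56348214 -0.13704677  0.14538741] 2.847807538887641 [-0.14147207  4.21170995 -5.79103931]
local 0.0042392775478608535 8.621944775593195e-05 0.12038740677515143 r 0.12046202382565874 a 0.03519908543238813
[[-0.021, 0.0012], [-0.021, 0.0021], [-0.0209, 0.003], [-0.0207, 0.0039], [-0.0205, 0.0048], [-0.0203, 0.0057], [-0.02, 0.0066], [-0.0197, 0.0075]]
```

Just past the hump with the collar force steady at about 6 N, so I'll continue to run.

>>> arm_command(motion=[[0.2,[-0.021,0.004,0.001],0],[0.2,[-0.021,0,0.002],0],[0.2,[-0.021,0,0.003],0],[0.2,[-0.0205,0,0.004],0],[0.2,[-0.0205,0,0.005],0]])

```text
t: 12.05
tool_pos: [0.5866, -0.144, 0.1416]
eef_rot: [3.141, -0.002, 2.847]
force: [-3.8, 2.7, -5.0]
width: 0.0272
grasp_force: 30.0
```

>>> arm_command(motion=[[0.2,[-0.0205,0,0.0055],0],[0.2,[-0.02,0,0.0065],0],[0.2,[-0.0195,0,0.0075],0],[0.2,[0,0,0],0],[0.2,[0,0,0],0]])

```text
t: 12.55
tool_pos: [0.6022, -0.1487, 0.137]
eef_rot: [3.141, 0.002, 2.847]
force: [-2.0, 3.5, -5.4]
width: 0.027
grasp_force: 30.0
```

```bash
python3 q.py
```

```text
[ 0.60215402 -0.14874293  0.13700235] 2.847262010397225 [-2.01324218  3.49458081 -5.41660251]
local 0.04464119325325475 0.00010644032044358938 0.11200234570451477 r 0.1205709814938407 a 0.37927623391319376
[[-0.0003, 0.0002], [-0.0003, 0.0002], [-0.0003, 0.0002], [-0.0003, 0.0002], [-0.0003, 0.0002], [-0.0003, 0.0002], [-0.0003, 0.0002], [-0.0003, 0.0002]]
```

>>> arm_command(motion=[[0.2,[0.006,0,0.014],0],[0.2,[0.006,0,0.014],0],[0.2,[0.005,0,0.013],0],[0.2,[0,0,0],0],[0.2,[0,0,0],0]])

```text
t: 13.05
tool_pos: [0.6027, -0.1489, 0.1302]
eef_rot: [3.141, 0.014, 2.847]
force: [2.7, 2.8, 5.7]
width: 0.0269
grasp_force: 30.0
```

>>> arm_command(motion=[[0.45,[0,0,0],0],[0.45,[0,0,0],0],[0.45,[0,0,0],0],[0.45,[0,0,0],0]])

```text
t: 13.45
tool_pos: [0.597, -0.1488, 0.1262]
eef_rot: [-3.14, -0.0, 2.846]
force: [0.4, -0.3, -0.1]
width: 0.0417
grasp_force: 0.0
```

>>> arm_command(motion=[[0.45,[0,0,-0.08],0],[0.45,[0,0,-0.12],0],[0.45,[0,0,-0.12],0],[0.45,[0,0,0],0]])

```text
t: 13.85
tool_pos: [0.6001, -0.149, 0.2109]
eef_rot: [-3.141, 0.009, 2.847]
force: [-0.2, 0.2, 0.3]
width: 0.042
grasp_force: 0.0
```

```bash
python3 - <<'E'
from look import *
cv2.imwrite("pics/e.png",crop("side",270,120,140,155,3.8))
from p import *
print(pose())
P,Y=plan(loc(CH,-.115,.002,.2),CH[2],8)
from h import *
for a in(.28,.4):
  for r in (.145,.118): print(a,r,((proj("side",loc(QU,r*np.sin(a),0,.05+r*np.cos(a)))-[270,120])*3.8).round())
E
```

```text
(array([ 0.59858839, -0.14856849,  0.20846894]), np.float64(2.846589828866924))
[0.0952, 0.1092, 0.0042] -0.0456
[0.0871, 0.1157, 0.0042] -0.0456
[0.0786, 0.1217, 0.0042] -0.0456
[0.0697, 0.127, 0.0042] -0.0456
[0.0604, 0.1316, 0.0042] -0.0456
[0.0508, 0.1356, 0.0042] -0.0456
[0.041, 0.1389, 0.0042] -0.0456
[0.0309, 0.1415, 0.0042] -0.0456
0.28 0.145 [480. 260.]
0.28 0.118 [460. 299.]
0.4 0.145 [505. 263.]
0.4 0.118 [481. 301.]
```

View pics/e.png

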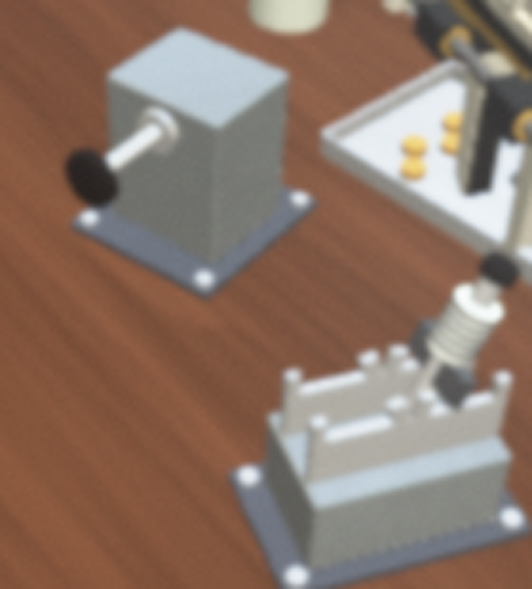

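The lever leans to the run end with its cap at (498,268), about 0.77 rad. The collar is down, its top ring at (478,303) matching the prediction, and the choke is still out. Next I push the choke home with closed fingers.

>>> arm_command(motion=[[0.45,[0.095,0.109,0],-0.0456],[0.3,[0.087,0.116,0.004],-0.0456],[0,[0.079,0.122,0.004],-0.0456],[0,[0.07,0.127,0.004],-0.0456],[0,[0.06,0.132,0.004],-0.0456]], newtons=15)

```text
t: 14.5
tool_pos: [0.5213, 0.0187, 0.2008]
eef_rot: [-3.141, -0.003, -3.075]
force: [0.5, -0.0, 0.1]
width: 0.0144
grasp_force: 0.0
```

>>> arm_command(motion=[[0,[0.051,0.136,0.004],-0.0456],[0,[0.041,0.139,0.004],-0.0456],[0,[0.031,0.141,0.004],-0.0456],[0,[0,0,0],0],[0,[0,0,0],0]])

```text
t: 15.0
tool_pos: [0.4777, 0.1168, 0.1983]
eef_rot: [-3.141, -0.003, -2.862]
force: [0.4, -0.9, -1.1]
width: 0.0002
grasp_force: 0.0
```

```bash
python3 - <<'E'
from p import *
print(pose()); plan(loc(CH,-.115,.002,.080),CH[2],4)
E
```

```text
(array([0.4776807 , 0.11684802, 0.19830865]), np.float64(-2.861518431778156))
[-0.0018, -0.0017, 0.1183] 0.0002
[-0.0018, -0.0017, 0.1183] 0.0002
[-0.0018, -0.0017, 0.1183] 0.0002
[-0.0018, -0.0017, 0.1183] 0.0002
```

>>> arm_command(motion=[[0,[0,-0.005,0.118],0],[0,[0,0,0.118],0],[0,[0,0,0.118],0],[0,[0,0,0.118],0],[0,[0,0,0],0]])

```text
t: 15.5
tool_pos: [0.4764, 0.1126, 0.0778]
eef_rot: [-3.14, -0.009, -2.866]
force: [0.2, 0.2, 0.0]
width: 0.0004
grasp_force: 0.0
```

>>> arm_command(motion=[[0,[-0.04,0,0],0],[0,[-0.04,0,0],0],[0,[-0.04,0,0],0],[0,[-0.03,0,0],0],[0,[0,0,0],0]])

```text
t: 16.0
tool_pos: [0.511, 0.1242, 0.082]
eef_rot: [-3.141, -0.011, -2.863]
force: [-9.2, -1.8, 7.3]
width: 0.0006
grasp_force: 4.6
```

>>> arm_command(motion=[[0,[-0.03,0,0],0],[0,[-0.03,0,0],0],[0,[0,0,0],0]])

```text
t: 16.3
tool_pos: [0.5298, 0.1298, 0.0823]
eef_rot: [-3.141, 0.0, -2.863]
force: [0.2, 0.1, -0.2]
width: 0.0005
grasp_force: 0.1
```

```bash
cat > c.py <<'E'
from p import *
p,y=pose();d=p-loc(CH,0,0,0);c,s=np.cos(CH[2]),np.sin(CH[2]);print(c*d[0]+s*d[1],-s*d[0]+c*d[1],p[2],status.read_state()["force"])
E
python3 c.py
```

```text
-0.06316201238278277 0.0018628928680472258 0.08233172219151719 [ 0.20086024  0.12939231 -0.24576997]
```

>>> arm_command(motion=[[0,[-0.012,0,0],0],[0,[-0.012,0,0],0],[0,[-0.008,0,0],0],[0,[0,0,0],0]])

```text
t: 16.7
tool_pos: [0.5341, 0.1312, 0.0815]
eef_rot: [-3.141, -0.008, -2.863]
force: [-7.4, -1.7, 6.1]
width: 0.0005
grasp_force: 3.9
```

```bash
python3 c.py
```

```text
-0.058616332640490626 0.00201122835511907 0.0814922607876655 [-7.37889015 -1.66357099  6.07538835]
```

Contact is at the home position, so the choke is fully in. I'll back off, rise and check.

>>> arm_command(motion=[[0,[0.06,0,0],0],[0,[0.1,0,0],0],[0,[0,0,-0.15],0],[0,[0,0,-0.15],0],[0,[0,0,-0.15],0]])

```text
t: 17.2
tool_pos: [0.5, 0.1216, 0.1959]
eef_rot: [3.141, 0.003, -2.863]
force: [0.1, -0.3, -0.9]
width: 0.0005
grasp_force: 0.0
```

>>> arm_command(motion=[[0,[0,0,0],0],[0,[0,0,0],0],[0,[0,0,0],0]])

```text
t: 17.5
tool_pos: [0.4986, 0.1211, 0.1932]
eef_rot: [3.142, -0.001, -2.863]
force: [-0.0, 0.1, 1.0]
width: 0.0004
grasp_force: 0.0
```

```bash
python3 - <<'E'
from look import *
cv2.imwrite("pics/f.png",crop("side",220,90,200,190,3))
E
```

```text
(no output)
```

View pics/f.png

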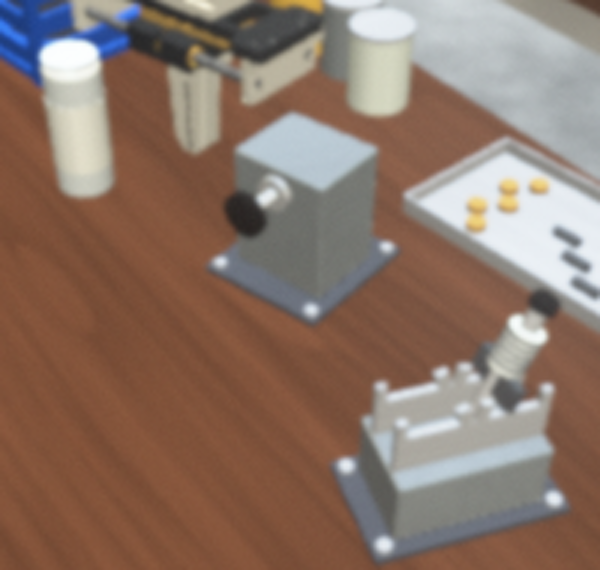

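The choke head is back in at (245,213) with a short stem. The lever is in run with its cap at (543,303) and a visible rod gap above the dropped collar. The can has not moved and the gripper is clear of everything.

```bash
python3 -c "
from plant import order
print(order.hand_in())"
```

```text
the job is handed in; nothing more can be done
None
```

The cold start is done and handed in at about 17.5 s of robot time: choke pulled on, lever taken through the gate and locked in run with the collar down, then choke pushed fully home, with no contact with the can, wrench or box.

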